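# Put the patio lantern together

## Task

Put the washed patio lantern back together on its base, from the inside out: seat the candle cup in the base's small centre ring, stand the candle upright in the cup, then lower the glass gently over them into the base's outer rim, and last put the cap on the glass, sitting level with its plug inside. Do not drop or tip the glass, and leave the canister, bowl and opener where they are.

Things in the scene. Friction and masses are not known exactly. Their poses are not given: they have to be found in the camera images.
- base_plate (a point): Lantern base: fixed dark-steel dish 116 mm across, same all round. Point: centre of its plate's upper face, 8 mm above the trolley top. Two flared rings stand on the plate, centred here: the small one (7 mm high, inside 44 mm wide below, 53 at its top, outside 57) takes the cup's foot; the outer rim (10 mm high, inside 73 mm below, 88 at its top, outside 92) takes the glass. z up.
- cup_mid (a point): Candle cup: loose open-topped bright metal cup, 49 mm outside diameter, 45 inside, 34 high, floor 3 thick, lowest 10 mm tapering to a 41 mm foot; 60 g. Stands upright. Point: on its axis, 17 mm above the foot; z up along it. Seated, this point is 17 mm above base_plate. Grip the upper half: fingertips lower than 10 mm above the foot would meet the base's rim.
- candle_mid (a point): Electric candle: loose ivory cylinder, 33 mm in diameter, 70 mm high, with a small flame tip rising 10 mm more from the middle of its top; 60 g. Stands upright, flame up. Point: on its axis, 35 mm above its foot; z up along it. In the seated cup this point is 38 mm above base_plate and its lowest 31 mm are inside the cup: grip the upper half, fingertips higher than that.
- glass_mid (a point): Lantern glass: loose pale frosted tube open at both ends, 68 mm outside diameter, 63 inside, 100 mm high, same either way up; 140 g. Stands upright. Point: on its axis, 50 mm above its foot; z up along it. Seated on the base's plate, this point is 50 mm above base_plate and the glass's upper edge 100 mm above it.
- cap_knob (a point): Lantern cap: loose dark-steel cap, flange 80 mm across, with an upright bright knob 20 mm in diameter, 26 high on its dome; under the flange a plug 12 mm deep tapers from 58 to 40 mm, on which it stands; 54 mm high, 100 g. Point: middle of the knob, 41 mm above the plug's foot, 13 above the dome, 29 above the flange's underside; z up. Seated on the glass, it is 129 mm above base_plate.
- canister: Bystander, loose: white ceramic canister with cork-sealed lid, 100 mm in diameter, 132 mm high to the top of its lid knob. Origin at the centre of its underside, z up.
- bowl: Bystander, loose: pale grey silicone bowl, collapsed flat, 126 mm across and 24 mm high, with a hanging tab standing out 21 mm from its rim. Origin at the centre of its underside, z up.
- opener: Bystander, loose: flat steel bottle opener with a ring at each end, 132 mm long, 38 mm wide, 6 mm thick. Origin near the middle of its length, at its underside; x along its length, z up.
Mind the look-alikes: they are no part of the job. There is more than one size of the part that bears cup_mid; the job needs the largest.

How it is judged:
On the way, in this order (a step that is already met when the one before it is completed fails the run):
1. the candle cup stands in the small centre ring of the base, let go (horizontal distance between cup_mid and base_plate below 0.006 m and z of cup_mid in the frame of base_plate between 0.013 and 0.021 m and angle between cup_mid's own z axis and vertical below 0.09 rad and contact force between the fingers and cup below 0.1 N), for 0.2 s.
2. the candle stands in the seated cup, let go (horizontal distance between cup_mid and base_plate below 0.006 m and z of cup_mid in the frame of base_plate between 0.013 and 0.021 m and angle between each of cup_mid, candle_mid's own z axis and vertical below 0.09 rad and horizontal distance between candle_mid and base_plate below 0.009 m and z of candle_mid in the frame of base_plate between 0.034 and 0.042 m and contact force between the fingers and candle below 0.1 N), for 0.2 s.
3. the glass stands inside the base's outer rim, round the cup and candle, let go (horizontal distance between each of cup_mid, glass_mid and base_plate below 0.006 m and z of cup_mid in the frame of base_plate between 0.013 and 0.021 m and angle between each of cup_mid, candle_mid, glass_mid's own z axis and vertical below 0.09 rad and horizontal distance between candle_mid and base_plate below 0.009 m and z of candle_mid in the frame of base_plate between 0.034 and 0.042 m and z of glass_mid in the frame of base_plate between 0.046 and 0.054 m and contact force between the fingers and glass below 0.1 N), for 0.2 s.
At the end, for the whole second after the job is handed in: On the base: the cup's axis within 6 mm of the base's centre, the candle's within 9 mm, the glass's within 6 mm and the cap's within 8 mm; each within 4 mm of its seated height and within 5 degrees of upright; all four let go and at rest (slower than 20 mm/s) (all of step 3 and horizontal distance between cap_knob and base_plate below 0.008 m and z of cap_knob in the frame of base_plate between 0.125 and 0.133 m and angle between cap_knob's own z axis and vertical below 0.09 rad and contact force between the fingers and cup below 0.1 N and contact force between the fingers and candle below 0.1 N and contact force between the fingers and cap below 0.1 N and linear speed of each of cup, candle, glass, cap below 0.02 m/s); the robot touches nothing.
It fails at once if the canister, bowl or opener is shifted by more than 30 mm (distance of any of canister, bowl, opener from where it was at the start of the episode above 0.03 m).
It fails at once if the glass is tipped by more than 45 degrees (angle between glass_mid's own z axis and vertical above 0.8 rad).
It fails at once if the glass is dropped: it moves faster than 0.6 m/s while nothing holds it (contact force between the fingers and glass below 0.05 N and linear speed of glass above 0.6 m/s).
It also fails if it takes over 128 s, if anything falls off the work surface, if the arm or the gripper's body presses on something with over 40 N, if the wrist force passes 120 N, or if a joint passes its speed limit or range.

## Robot

A 6-joint arm with a two-finger parallel gripper is mounted at the origin on the work surface. World frame = base frame: x ahead of the robot, y to its left, z up, the work surface at z = 0. Lengths are in m, angles in rad, forces in N, time in s.
With the tool pointing down it reaches from about 0.275 to 0.75 m from the base axis. Payload 10.2 kg.
Tool frame: the origin (TCP) lies midway between the tips of the shut fingers; the grasp point (between the pads) lies grasp_offset behind it (grasp_offset is the distance from the TCP to the grasp point, in m); z points along the fingers, y is the direction in which the jaws open and shut (so a half turn about z gives the same grasp; the last joint's range is limited). The gripper opens to 85 mm and grips with 20 to 120 N. Pads are 22 mm wide; open, the fingers measure 114 mm over their backs; the gripper's body (76 mm by 85 mm) begins 54 mm behind the grasp point. The pads swing forward as they close: fully open they stand 13 mm farther back than shut.
Start: joints at [0.977, 0.313, 1.498, -0, 1.331, -0.223], TCP at [0.19, 0.489, 0.231] pointing down, gripper open.
Joint ranges: [-2.94, 2.94], [-0.97, 2.17], [0.19, 2.56], [-1.23, 4.37], [0.02, 3.11], [-2.88, 2.88]. Speed limits (rad/s): [2.39, 2.39, 3.01, 3.14, 3.14, 3.14].

## Interface

Orientations are given as a 3x3 rotation matrix whose columns are the frame's x, y, z axes.
In Python, from plant import * gives the robot as it stands. The module is installed in compiled form; this text tells all that it offers.
- The arm moves only by the tool jog_arm, never from a script. Its argument "plan" is text: rows parted by semicolons, each of 4 numbers parted by spaces: the shift along the tool's x, y, z in m, then the turn about the tool's z in degrees. A call has 1 to 8 rows; each row shifts and turns the commanded pose from where the row before left it, along the tool's axes as they then stand; what a row does not reach is not made up. A row lasts 1/12 s, in which the tool goes at most 41.7 mm and 7.16 degrees, less where a joint would pass 70% of its speed; a pose out of reach is approached as far as the arm can. A call is refused whole if a number of a shift passes 0.0417 or a number of a turn 7.16, either way. A call with a gripper value outside its range is refused whole. "jaw" is the finger opening in m, from 0 to 0.0854, set as the call begins (left out, the last holds). The fingers move at their own pace and stop on an object; the grip force is fixed at half the most. Time passes only in rows, so rows that do not move let the fingers close. It gives the time, the measured TCP pose, the force and the opening at its end, in the units of the state.
- read_state(): the state, without advancing time (a new reading comes with each control period).
- camera(name): name is "side" or "top" or "wrist"; returns a dict with "frame" (384x512x3 uint8, red, green, blue), "fovy" (degrees; the focal length in pixels is half the picture's height over the tangent of half this angle, whatever the lens; pixels are square), "cx", "cy" (the principal point, pixels), "extrinsics" (4x4, takes a point from camera to world coordinates); the wrist camera has in their place "T_tool_cam" (4x4, takes a point from camera to tool coordinates, whose origin is the TCP and whose axes are the flange's). Camera axes: x right, y up, looking along -z (the intrinsics and any distortion apply to the point x, -y, -z); pixel columns grow to the right and rows downward; lengths in m; the calibration is good to about 2 mm. A picture is of the moment at which its call begins: read the wrist's pose just before it. There is no depth.
- job_done(): hands the job in, once; it reports no verdict.
The state is a dict: "t": time; "joint_pos": joint angles; "joint_vel": joint speeds; "joint_torque": joint torques, N m; "ee_pos": TCP position; "tcp_rot": TCP orientation; "wrist_force": force on the tool from outside, world axes, zero at the start; "ft_torque": the same for the moment, N m; "finger_gap": finger opening in m.
Only numpy, scipy, OpenCV 4.12 (cv2) and the standard library are available. Lean on these libraries where they do the work, as an engineer would, in place of code of your own. Each camera call takes 0.05 s, during which the arm holds its last target. There are 200 camera calls.

## Working session

There is one attempt and no reset: what is moved stays moved. The work goes in short steps, Python scripts to look and compute and a tool call to move; the robot and the scene stay as the last step left them, time stands still between calls to the robot, and variables do not carry over. Pictures are saved under pics/ and viewed, about 12 in all and at most 16, crops included, and the job is handed in when it is done.

Besides the shell and the picture viewer there is one more tool, called in YAML: its name, and indented under it one key for each argument. jog_arm: Moves the arm, as the interface text tells. Its arguments: {"type":"object","properties":{"plan":{"type":"string"},"jaw":{"type":"number"}},"required":["plan"]}

```bash
mkdir -p pics; cat > h.py <<'E'
from plant import *
import numpy as np, cv2
def shot(n,f):
    s=read_state(); c=camera(n); cv2.imwrite('pics/'+f,c['frame'][:,:,::-1]); return s,c
def save(n,f):
    import pickle
    s,c=shot(n,f); pickle.dump((s,c),open('pics/'+f+'.pkl','wb')); return s,c
def load(f):
    import pickle
    return pickle.load(open('pics/'+f+'.pkl','rb'))
def ext(s,c):
    if 'extrinsics' in c: return np.array(c['extrinsics'])
    T=np.eye(4);T[:3,:3]=s['tcp_rot'];T[:3,3]=s['ee_pos']; return T@np.array(c['T_tool_cam'])
def px(s,c,u,v,z):
    f=192/np.tan(np.radians(c['fovy'])/2); E=ext(s,c)
    d=E[:3,:3]@np.array([(u-c['cx'])/f,-(v-c['cy'])/f,-1]); o=E[:3,3]
    return o+d*(z-o[2])/d[2]
def proj(s,c,p):
    f=192/np.tan(np.radians(c['fovy'])/2); E=ext(s,c)
    q=np.linalg.inv(E)@np.append(p,1); return c['cx']+f*q[0]/-q[2], c['cy']-f*q[1]/-q[2]
E
python3 - <<'E'
from h import *
np.set_printoptions(precision=4,suppress=True)
for n in('top','side','wrist'):
    s,c=save(n,n+'0.png'); print(n,{k:v for k,v in c.items() if k!='frame'})
    im=cv2.imread(f'pics/{n}0.png'); cv2.imwrite(f'pics/{n}0b.png',cv2.resize(im,(800,600),interpolation=cv2.INTER_CUBIC))
print(s)
import plant; print([x for x in dir(plant) if x[0]!='_'])
E
```

```text
top {'fovy': 57.3611702571862, 'cx': 262.9432100848725, 'cy': 196.06283815116265, 'extrinsics': array([[ 0.0006,  0.9881, -0.154 ,  0.3691],
       [-0.9998, -0.0028, -0.0219, -0.0036],
       [-0.0221,  0.154 ,  0.9878,  0.9329],
       [ 0.    ,  0.    ,  0.    ,  1.    ]])}
side {'fovy': 52.49641844361389, 'cx': 258.92837473343866, 'cy': 190.260066827696, 'extrinsics': array([[ 0.9966,  0.0356, -0.0749,  0.4591],
       [-0.0817,  0.5769, -0.8127, -0.6909],
       [ 0.0143,  0.816 ,  0.5778,  0.5355],
       [ 0.    ,  0.    ,  0.    ,  1.    ]])}
wrist {'fovy': 66.23961313777656, 'cx': 256.97187740797244, 'cy': 195.2923314093173, 'T_tool_cam': array([[ 0.0019,  0.9533,  0.302 ,  0.0774],
       [ 1.    , -0.0018, -0.0005,  0.0002],
       [ 0.0001,  0.302 , -0.9533, -0.1426],
       [ 0.    ,  0.    ,  0.    ,  1.    ]])}
{'t': 0.1, 'joint_pos': array([ 0.9766,  0.3134,  1.4984, -0.    ,  1.331 , -0.2234]), 'joint_vel': array([-0.0006, -0.0014, -0.0004, -0.0021,  0.0004,  0.0006]), 'joint_torque': array([  0.0035, -41.2901, -26.0141,  -0.0001,   0.003 ,  -0.    ]), 'ee_pos': array([0.1901, 0.4891, 0.2308]), 'tcp_rot': array([[-0.9321,  0.3623, -0.0007],
       [ 0.3623,  0.9321, -0.001 ],
       [ 0.0003, -0.0012, -1.    ]]), 'wrist_force': array([ 0.5808,  0.9754, -0.4132]), 'ft_torque': array([-0.0007,  0.0072,  0.0042]), 'finger_gap': 0.08517566939325869}
['MotionError', 'camera', 'grasp_offset', 'job_done', 'read_state']
```

View pics/top0b.png

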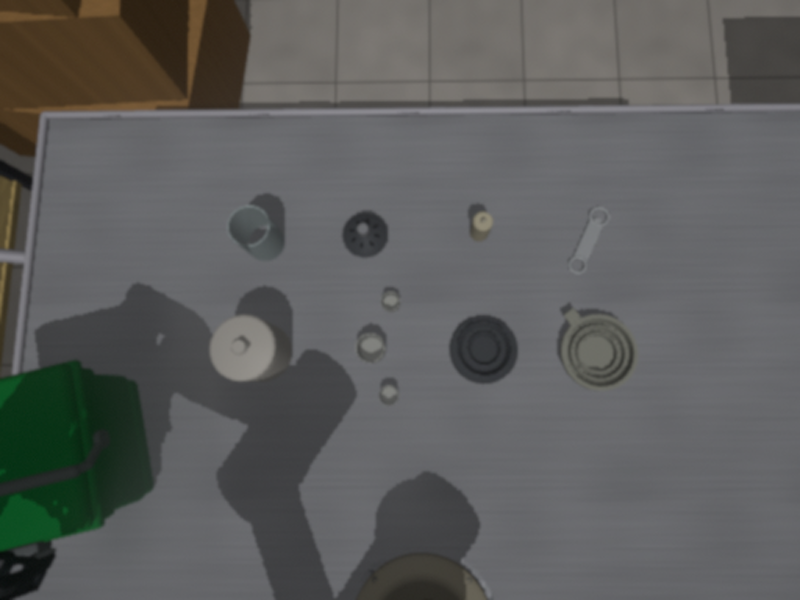

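View pics/side0b.png

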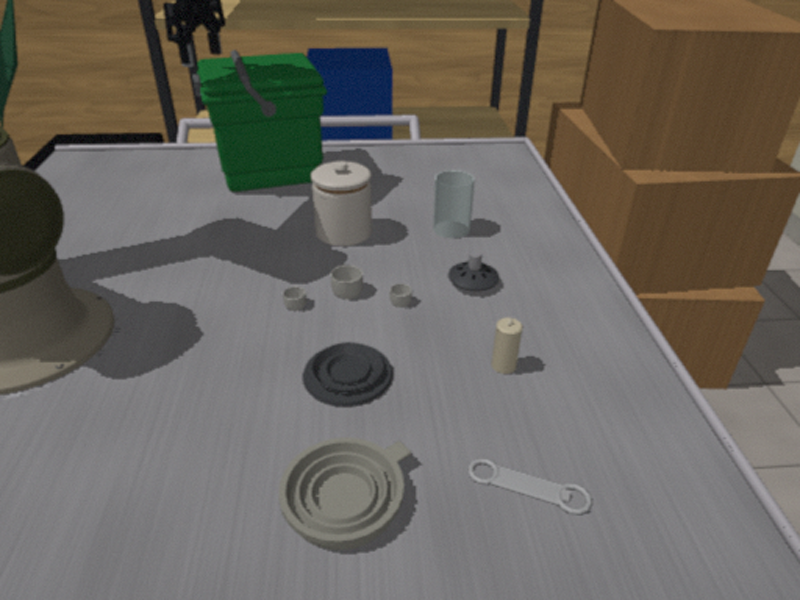

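Top view (800x600 pixels): the cup candidates are (391,299), (371,345) and (389,391), and the middle one looks largest. The rest are glass (250,225), cap (365,233), candle (482,222), base (484,349), canister (243,347), bowl (597,350) and opener (588,240).

```bash
python3 - <<'E'
from h import *
np.set_printoptions(precision=4,suppress=True)
K=1.5625 # 512->800
def c2(f,u,v,z): s,c=load(f); return px(s,c,u/K,v/K,z)
T='top0.png';S='side0.png'
for n,a in dict(base=[(T,484,348,.010),(S,348,372,.010)],cup=[(T,371,342,.034),(S,348,275,.034)],cupA=[(T,391,296,.02),(S,294,293,.02)],cupB=[(T,389,389,.02),(S,401,290,.02)],
 candle=[(T,482,221,.070),(S,508,325,.07)],glass=[(T,249,224,.1),(S,454,179,.1)],cap=[(T,362,228,.054),(S,475,254,.054)],capfl=[(T,365,234,.014),(S,474,277,.014)],can=[(T,241,346,.12),(S,342,178,.115)]).items():
  print(n,*[c2(f,u,v,z)[:2] for f,u,v,z in a])
im=cv2.imread('pics/top0.png')[175:270,215:345]; im2=cv2.imread('pics/side0.png')[155:265,170:340]
a=cv2.resize(im,(0,0),fx=4,fy=4,interpolation=3)[:,:400];b=cv2.resize(im2,(400,380),interpolation=3)
cv2.imwrite('pics/crop.png',np.hstack([a,b]))
import plant; print(grasp_offset)
E
```

```text
base [ 0.4419 -0.106 ] [ 0.442  -0.1112]
cup [0.4501 0.0819] [0.444  0.0773]
cupA [0.5292 0.0502] [0.364 0.055]
cupB [0.3737 0.0526] [0.5221 0.0532]
candle [ 0.6439 -0.1002] [ 0.6435 -0.1039]
glass [0.6318 0.2715] [0.6287 0.2657]
cap [0.6382 0.0972] [0.6382 0.0937]
capfl [0.6396 0.0964] [0.6394 0.0905]
can [0.4366 0.2682] [0.4384 0.2459]
0.0187
```

View pics/crop.png

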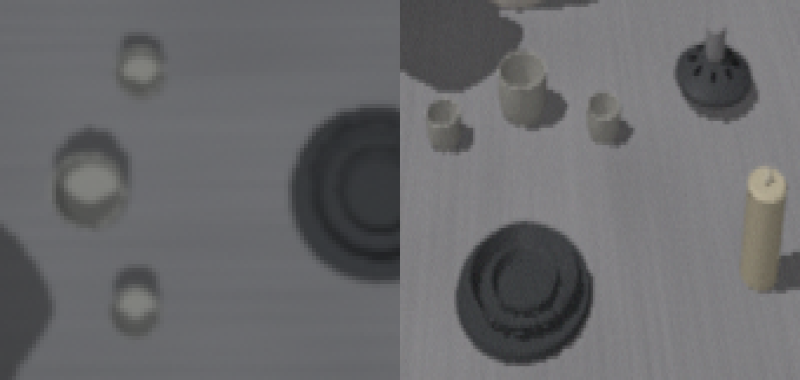

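The middle cup is clearly the largest and stands at about (0.447, 0.080). I'll go above it.

jog_arm:
  plan: "0 0 0 -7.07;0 0 0 -7.07;0 0 0 -7.07;-0.0198 -0.0315 0 0;-0.0198 -0.0315 0 0;-0.0198 -0.0315 0 0;-0.0198 -0.0315 0 0;-0.0198 -0.0315 0 0"
  jaw: 0.0854

```text
t: 0.82
ee_pos: [0.2895, 0.3302, 0.2312]
tcp_rot: [[-1.0, 0.0, -0.0], [0.0, 1.0, -0.0], [0.0, -0.0, -1.0]]
wrist_force: [1.1, -0.0, -0.2]
finger_gap: 0.0854
```

jog_arm:
  plan: "-0.0198 -0.0315 0 0;-0.0198 -0.0315 0 0;-0.0198 -0.0315 0 0;-0.0198 -0.0315 0 0;-0.0198 -0.0315 0 0;-0.0198 -0.0315 0 0;-0.0198 -0.0315 0 0;-0.0198 -0.0315 0 0"

```text
t: 1.48
ee_pos: [0.448, 0.0778, 0.2313]
tcp_rot: [[-1.0, 0.001, -0.0], [0.001, 1.0, 0.0], [0.0, 0.0, -1.0]]
wrist_force: [1.3, 1.1, 0.5]
finger_gap: 0.0853
```

jog_arm:
  plan: "0 0 0 0;0 0 0 0"

```text
t: 1.65
ee_pos: [0.4478, 0.0784, 0.2308]
tcp_rot: [[-1.0, 0.004, -0.001], [0.004, 1.0, 0.0], [0.001, 0.0, -1.0]]
wrist_force: [0.3, 0.7, -0.6]
finger_gap: 0.0852
```

```bash
python3 - <<'E'
from h import *
np.set_printoptions(precision=4,suppress=True)
s,c=save('wrist','w1.png'); print(s['ee_pos'],s['tcp_rot'],s['joint_pos'])
im=cv2.imread('pics/w1.png'); cv2.imwrite('pics/w1b.png',cv2.resize(im,(800,600),interpolation=3))
E
```

```text
[0.4478 0.0784 0.2308] [[-1.      0.0036 -0.0011]
 [ 0.0036  1.      0.0001]
 [ 0.0011  0.0001 -1.    ]] [-0.0854  0.1578  1.6964  0.      1.2884 -1.6525]
```

View pics/w1b.png

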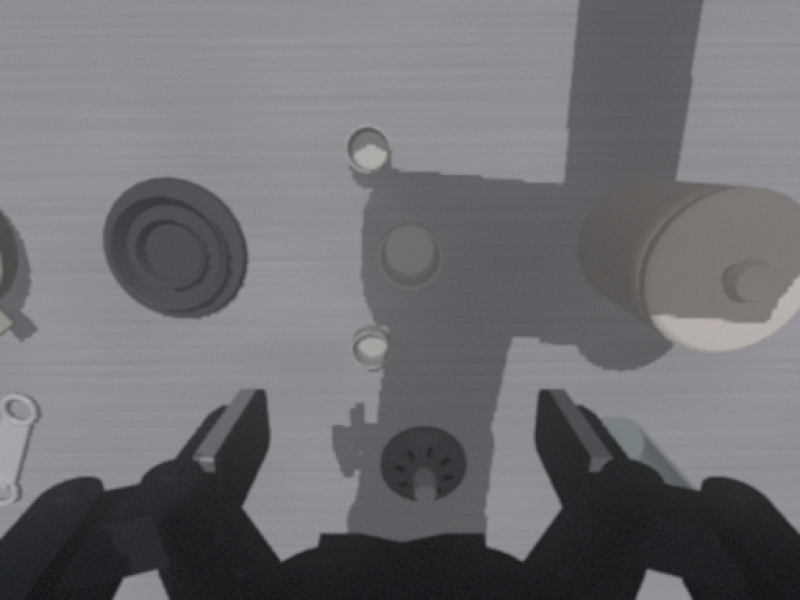

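Wrist view: cup mouth at (410,254), base (175,248), cap flange (423,463) and knob (425,488).

```bash
python3 - <<'E'
from h import *
np.set_printoptions(precision=4,suppress=True)
s,c=load('w1.png');K=1.5625
for n,u,v,z in [('cup',410,254,.034),('base',175,248,.008),('base inner',173,251,.009),('capfl',423,463,.015),('knobtop',425,484,.054),('can',725,268,.11)]: print(n,px(s,c,u/K,v/K,z)[:2])
for r in (41,31): # fit base outline
  pass
im=cv2.imread('pics/w1.png',0); 
m=(cv2.GaussianBlur(im,(3,3),0)<85).astype(np.uint8); m[:, 165:]=0; m[:110]=0; m[210:]=0; m[:,:62]=0
k,l,st,ce=cv2.connectedComponentsWithStats(m); i=1+np.argmax(st[1:,4]); cn=max(cv2.findContours((l==i).astype(np.uint8),0,1)[0],key=len); print(st[i],cv2.fitEllipse(cn))
q=np.array([px(s,c,u,v,.008)[:2] for u,v in cn[:,0]]); print(cv2.minEnclosingCircle(q.astype(np.float32)),q.min(0),q.max(0))
E
```

```text
cup [0.4377 0.0852]
base [ 0.4376 -0.1028]
base inner [ 0.4398 -0.1043]
capfl [0.6356 0.0982]
knobtop [0.6273 0.098 ]
can [0.4313 0.2685]
[  68  115   90   88 6079] ((112.52645874023438, 158.4245147705078), (80.6589126586914, 94.34529113769531), 129.6874542236328)
((0.4400932788848877, -0.10198717564344406), 0.056170374155044556) [ 0.3847 -0.158 ] [ 0.4949 -0.0466]
```

jog_arm:
  plan: "0.008 0.0055 0.03 0;0 0 0.03 0;0 0 0.03 0;0 0 0.02 0;0 0 0 0;0 0 0 0"

```text
t: 2.2
ee_pos: [0.4389, 0.0861, 0.1215]
tcp_rot: [[-1.0, -0.001, -0.001], [-0.001, 1.0, 0.0], [0.001, 0.0, -1.0]]
wrist_force: [0.9, 0.1, 0.0]
finger_gap: 0.0854
```

```bash
python3 - <<'E'
from h import *
s,c=save('wrist','w2.png'); print(s['ee_pos'],s['tcp_rot'])
im=cv2.imread('pics/w2.png'); cv2.imwrite('pics/w2b.png',cv2.resize(im,(800,600),interpolation=3))
E
```

```text
[0.4388969  0.08607417 0.12150484] [[-9.99998982e-01 -8.80798363e-04 -1.12248070e-03]
 [-8.80993171e-04  9.99999597e-01  1.73067994e-04]
 [ 1.12232781e-03  1.74056716e-04 -9.99999355e-01]]
```

View pics/w2b.png

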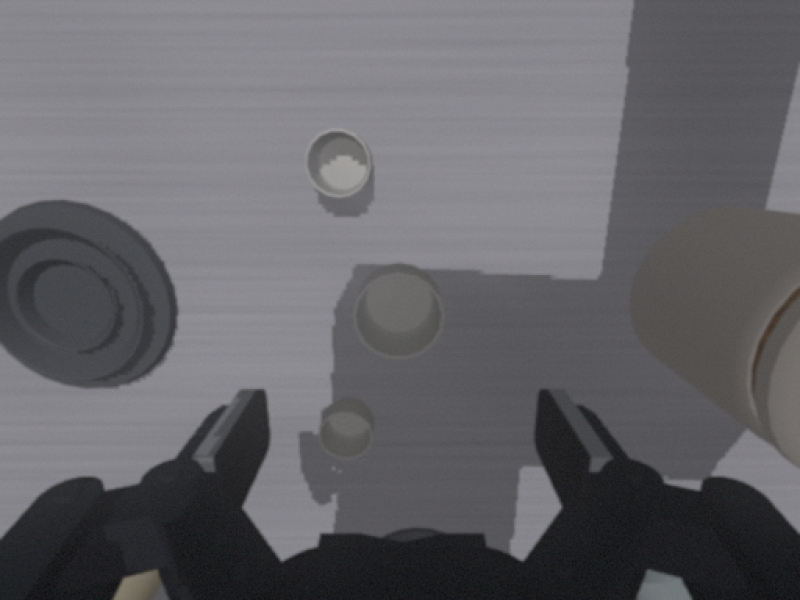

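```bash
python3 - <<'E'
from h import *
s,c=load('w2.png');K=1.5625
for n,u,v,z in [('cup',399,313,.034),('L',355,313,.034),('R',443,313,.034),('base ring',76,295,.015)]: print(n,px(s,c,u/K,v/K,z)[:2])
E
```

```text
cup [0.43873253 0.08514958]
L [0.43879498 0.06192602]
R [0.43867008 0.10837435]
base ring [ 0.43486947 -0.09720828]
```

The TCP is centred over the cup to within 1 mm. I'll descend and grip.

jog_arm:
  plan: "0 -0.001 0.035 0;0 0 0.035 0;0 0 0.025 0;0 0 0.013 0;0 0 0 0"

```text
t: 2.67
ee_pos: [0.439, 0.0845, 0.0125]
tcp_rot: [[-1.0, 0.0, -0.002], [0.0, 1.0, 0.0], [0.002, 0.0, -1.0]]
wrist_force: [-0.3, 1.1, -0.2]
finger_gap: 0.0852
```

jog_arm:
  plan: "0 0 0 0;0 0 0 0;0 0 0 0;0 0 0 0;0 0 0 0;0 0 0 0;0 0 0 0"
  jaw: 0.03

```text
t: 3.25
ee_pos: [0.4405, 0.0842, 0.0154]
tcp_rot: [[-1.0, 0.0, 0.003], [0.0, 1.0, -0.0], [-0.003, -0.0, -1.0]]
wrist_force: [-3.7, 0.1, 15.1]
finger_gap: 0.0477
```

jog_arm:
  plan: "0 0 -0.02 0;0 0 -0.04 0;0 0 -0.04 0;0 0 0 0"

```text
t: 3.58
ee_pos: [0.4429, 0.0841, 0.1205]
tcp_rot: [[-1.0, 0.0, 0.013], [0.0, 1.0, -0.001], [-0.013, -0.001, -1.0]]
wrist_force: [0.5, -1.2, -0.3]
finger_gap: 0.0471
```

jog_arm:
  plan: "0 -0.0376 0 0;0 -0.0376 0 0;0 -0.0376 0 0;0 -0.0376 0 0;0 -0.0376 0 0;0 0 0 0;0 0 0 0"

```text
t: 4.17
ee_pos: [0.4394, -0.1053, 0.114]
tcp_rot: [[-1.0, 0.004, 0.001], [0.004, 1.0, -0.001], [-0.001, -0.001, -1.0]]
wrist_force: [0.0, 1.0, -0.9]
finger_gap: 0.047
```

```bash
python3 - <<'E'
from h import *
s,c=save('wrist','w3.png'); print(s['ee_pos'],s['tcp_rot'],s['wrist_force'])
save('side','s3.png')
a=cv2.resize(cv2.imread('pics/w3.png')[130:384,120:400],(0,0),fx=2,fy=2,interpolation=3)
b=cv2.imread('pics/s3.png')[130:300,160:280]; b=cv2.resize(b,(240,340),interpolation=3); b=np.vstack([b,np.zeros((a.shape[0]-340,240,3),np.uint8)])
cv2.imwrite('pics/w3b.png',np.hstack([a,b]))
E
```

```text
[ 0.4393618  -0.10531786  0.11400901] [[-9.99991688e-01  3.88088175e-03  1.24995308e-03]
 [ 3.88015406e-03  9.99992302e-01 -5.84073067e-04]
 [-1.25221017e-03 -5.79218202e-04 -9.99999048e-01]] [ 0.00688703  1.00077476 -0.89372185]
```

View pics/w3b.png

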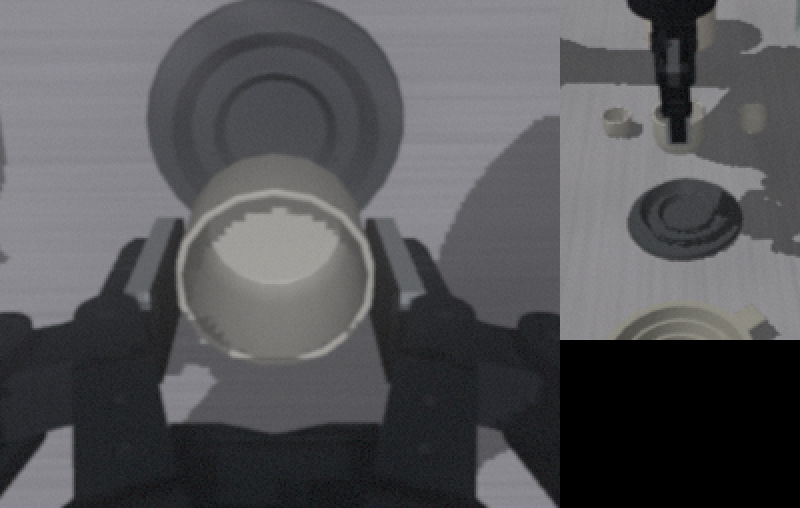

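```bash
python3 - <<'E'
from h import *
s,c=load('w3.png')
def P(u,v,z): return px(s,c,120+u/2,130+v/2,z)[:2]
print('front',P(275,-1,.008)+[.058,0],'LR',(P(147,118,.008)+P(404,118,.008))/2,'inner front top',P(275,74,.015)+[.0275,0],'inner floor',P(275,80,.008)+[.022,0])
print('cup rim',P(180,272,.133),P(373,272,.133), (P(276,191,.13)+P(276,360,.13))/2)
E
```

```text
front [ 0.44181618 -0.10444001] LR [ 0.435128   -0.10430043] inner front top [ 0.44140059 -0.10449189] inner floor [ 0.44004407 -0.1044894 ]
cup rim [ 0.43651859 -0.12732562] [ 0.43659612 -0.08129792] [ 0.44051479 -0.10442405]
```

jog_arm:
  plan: "-0.001 0.0005 0.03 0;0 0 0.03 0;0 0 0.018 0;0 0 0.004 0;0 0 0.003 0;0 0 0.003 0;0 0 0 0"

```text
t: 4.85
ee_pos: [0.4408, -0.1032, 0.026]
tcp_rot: [[-1.0, -0.0, 0.001], [-0.0, 1.0, -0.001], [-0.001, -0.001, -1.0]]
wrist_force: [-0.0, 0.2, -0.6]
finger_gap: 0.0472
```

jog_arm:
  plan: "0 0 0.001 0;0 0 0.001 0;0 0 0.001 0;0 0 0 0"

```text
t: 5.18
ee_pos: [0.4407, -0.1036, 0.0234]
tcp_rot: [[-1.0, 0.001, 0.001], [0.001, 1.0, -0.001], [-0.001, -0.001, -1.0]]
wrist_force: [-3.3, 2.2, 12.6]
finger_gap: 0.0472
```

Contact was felt at the expected height (12.6 N). Releasing, then rising.

jog_arm:
  plan: "0 0 -0.001 0;0 0 0 0;0 0 0 0;0 0 0 0;0 0 0 0;0 0 0 0"
  jaw: 0.0854

```text
t: 5.68
ee_pos: [0.4403, -0.1033, 0.0232]
tcp_rot: [[-1.0, 0.001, -0.0], [0.001, 1.0, 0.0], [0.0, 0.0, -1.0]]
wrist_force: [-0.5, -0.6, -0.0]
finger_gap: 0.0852
```

jog_arm:
  plan: "0 0 -0.03 0;0 0 -0.035 0;0 0 -0.035 0;-0.04 0 -0.03 0;-0.04 0 0 0;-0.04 0 0 0;0 0 0 0"

```text
t: 6.27
ee_pos: [0.5584, -0.1036, 0.1476]
tcp_rot: [[-1.0, -0.0, 0.003], [-0.0, 1.0, -0.0], [-0.003, -0.0, -1.0]]
wrist_force: [-0.1, -0.2, -0.2]
finger_gap: 0.0855
```

```bash
python3 - <<'E'
from h import *
s,c=save('wrist','w4.png'); print(s['ee_pos'],s['tcp_rot'])
im=cv2.imread('pics/w4.png'); cv2.imwrite('pics/w4b.png',cv2.resize(im,(800,600),interpolation=3))
E
```

```text
[ 0.55835556 -0.10360908  0.1475803 ] [[-9.99996604e-01 -2.78648504e-04  2.59124525e-03]
 [-2.79905995e-04  9.99999843e-01 -4.84934760e-04]
 [-2.59110971e-03 -4.85658418e-04 -9.99996525e-01]]
```

View pics/w4b.png

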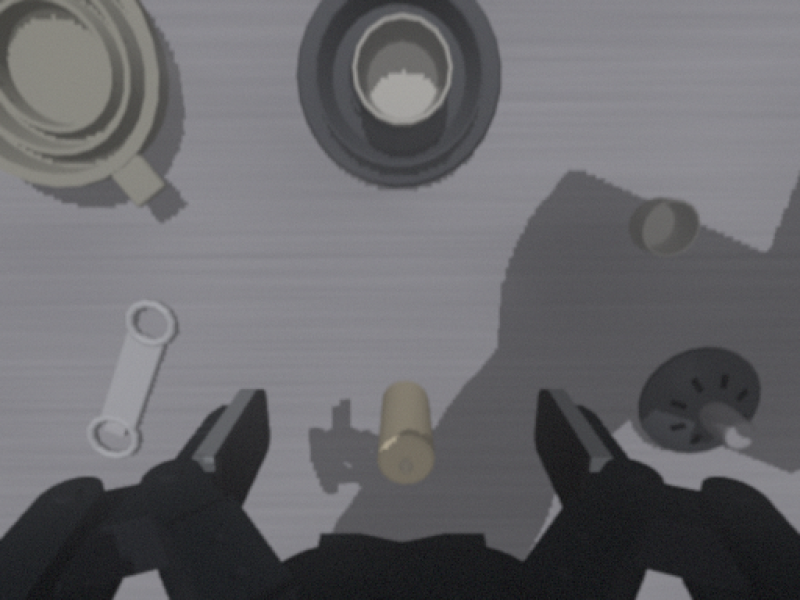

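The cup sits centred in the ring at (403,70), and the candle's top is at (406,458).

```bash
python3 - <<'E'
from h import *
s,c=load('w4.png');K=1.5625
for n,u,v,z in [('candle',406,458,.070),('flame',406,466,.078),('cupL',353,70,.042),('cupR',452,70,.042),('cuptop',402,15,.042),('cupbot',402,125,.042),('capfl',700,400,.014),('knob',737,435,.05)]: print(n,px(s,c,u/K,v/K,z)[:2])
print('foot edge front',px(s,c,406/K,382/K,0)[:2]+[.0165,0])
E
```

```text
candle [ 0.6411688  -0.10055808]
flame [ 0.64045332 -0.10063278]
cupL [ 0.43984841 -0.12713825]
cupR [ 0.43974695 -0.07895932]
cuptop [ 0.41641425 -0.10334942]
cupbot [ 0.46477125 -0.10322895]
capfl [0.63558723 0.09819076]
knob [0.6390011  0.09890838]
foot edge front [ 0.64629486 -0.09999507]
```

jog_arm:
  plan: "-0.028 0.001 0 0;-0.028 0.001 0 0;-0.0278 0.001 0 0;0 0 0.035 0;0 0 0.035 0;0 0 0.025 0;0 0 0.0106 0;0 0 0 0"

```text
t: 6.98
ee_pos: [0.6356, -0.1001, 0.0404]
tcp_rot: [[-1.0, 0.001, -0.005], [0.001, 1.0, 0.002], [0.005, 0.002, -1.0]]
wrist_force: [-0.7, 0.5, 0.5]
finger_gap: 0.0853
```

jog_arm:
  plan: "0 0 0 0;0 0 0 0;0 0 0 0;0 0 0 0;0 0 0 0;0 0 0 0;0 0 0 0;0 0 0 0"
  jaw: 0.02

```text
t: 7.65
ee_pos: [0.6381, -0.1007, 0.0442]
tcp_rot: [[-1.0, 0.001, 0.002], [0.001, 1.0, -0.001], [-0.002, -0.001, -1.0]]
wrist_force: [-1.0, 0.2, 7.2]
finger_gap: 0.0314
```

jog_arm:
  plan: "0 0 -0.02 0;0 0 -0.03 0;0 0 -0.03 0;0 0 -0.03 0;0 0 0 0"

```text
t: 8.07
ee_pos: [0.6397, -0.1011, 0.1597]
tcp_rot: [[-1.0, 0.0, 0.01], [0.0, 1.0, -0.004], [-0.01, -0.004, -1.0]]
wrist_force: [0.8, -0.7, 0.4]
finger_gap: 0.0314
```

jog_arm:
  plan: "0.04 0 0 0;0.04 0 0 0;0.04 0 0 0;0.04 0 0 0;0.042 0 0 0;0 0 0 0;0 0 0 0"

```text
out of range
```

jog_arm:
  plan: "0.041 0 0 0;0 -0.002 0.03 0;0 0 0.01 0;0 0 0 0;0 0 0 0"

```text
t: 8.48
ee_pos: [0.5972, -0.1025, 0.1127]
tcp_rot: [[-1.0, 0.001, -0.0], [0.001, 1.0, 0.0], [0.0, 0.0, -1.0]]
wrist_force: [0.0, 0.9, -0.6]
finger_gap: 0.0315
```

```bash
python3 - <<'E'
from h import *
s,c=save('wrist','w5.png'); print(s['ee_pos'],s['tcp_rot'],s['wrist_force'])
save('side','s5.png')
a=cv2.resize(cv2.imread('pics/w5.png')[150:384,150:370],(0,0),fx=2,fy=2,interpolation=3)
b=cv2.imread('pics/s5.png')[160:277,180:270]; b=cv2.resize(b,(360,468),interpolation=3)
cv2.imwrite('pics/w5b.png',np.hstack([a,b]))
E
```

```text
[ 0.59715215 -0.10253068  0.11273427] [[-9.99999847e-01  5.53387533e-04 -2.12407125e-05]
 [ 5.53386040e-04  9.99999844e-01  7.02348625e-05]
 [ 2.12795763e-05  7.02230974e-05 -9.99999997e-01]] [ 0.01557342  0.94705557 -0.63450016]
```

View pics/w5b.png

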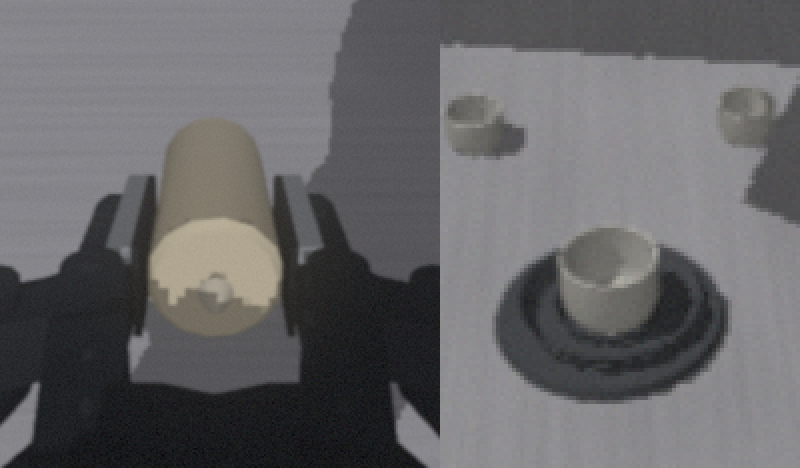

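The first row set was refused because one number was too large, so the arm is only at x = 0.597. The cup is well seated. I'll measure where the candle sits in the grip.

```bash
python3 - <<'E'
from h import *
s,c=load('w5.png')
def P(u,v,z): return px(s,c,150+u/2,150+v/2,z)[:2]
print(P(216,276,.139),P(149,270,.139),P(282,270,.139),'foot',P(213,119,.069)+[.0165,0],s['ee_pos'])
E
```

```text
[ 0.60149403 -0.10167193] [ 0.59990818 -0.11705484] [ 0.59987043 -0.08652565] foot [ 0.60541875 -0.10247023] [ 0.59715215 -0.10253068  0.11273427]
```

jog_arm:
  plan: "0.04 0 0 0;0.04 0 0 0;0.04 0 0 0;0.0415 0 0 0;0 0 0 0;0 0 0 0"

```text
t: 9.08
ee_pos: [0.4346, -0.1026, 0.1138]
tcp_rot: [[-1.0, 0.002, 0.001], [0.002, 1.0, -0.001], [-0.001, -0.001, -1.0]]
wrist_force: [0.1, -0.6, -0.4]
finger_gap: 0.0314
```

jog_arm:
  plan: "0 0 0.012 0;0 0 0.008 0;0 0 0.006 0;0 0 0.006 0;0 0 0.004 0;0 0 0 0;0 0 0 0"

```text
t: 9.67
ee_pos: [0.4351, -0.1024, 0.0766]
tcp_rot: [[-1.0, 0.001, -0.0], [0.001, 1.0, 0.0], [0.0, 0.0, -1.0]]
wrist_force: [-0.4, 0.3, -0.9]
finger_gap: 0.0312
```

No contact so far, and the foot is inside the cup mouth. Lowering further.

jog_arm:
  plan: "0 0 0.006 0;0 0 0.006 0;0 0 0.004 0;0 0 0.003 0;0 0 0 0;0 0 0 0"

```text
t: 10.17
ee_pos: [0.4349, -0.1023, 0.0576]
tcp_rot: [[-1.0, 0.001, -0.0], [0.001, 1.0, 0.0], [0.0, 0.0, -1.0]]
wrist_force: [-0.3, 0.6, -0.5]
finger_gap: 0.031
```

jog_arm:
  plan: "0 0 0.001 0;0 0 0.001 0;0 0 0 0"

```text
t: 10.42
ee_pos: [0.4349, -0.1023, 0.0557]
tcp_rot: [[-1.0, 0.001, 0.0], [0.001, 1.0, -0.0], [-0.0, -0.0, -1.0]]
wrist_force: [-0.3, -0.4, -1.0]
finger_gap: 0.0311
```

jog_arm:
  plan: "0 0 0.001 0;0 0 0.001 0;0 0 0 0"

```text
t: 10.67
ee_pos: [0.4355, -0.1025, 0.055]
tcp_rot: [[-1.0, 0.0, 0.001], [0.0, 1.0, -0.001], [-0.001, -0.001, -1.0]]
wrist_force: [-5.0, 1.5, 17.0]
finger_gap: 0.0311
```

jog_arm:
  plan: "0 0 -0.001 0;0 0 0 0;0 0 0 0;0 0 0 0;0 0 0 0;0 0 0 0;0 0 0 0"
  jaw: 0.0854

```text
t: 11.25
ee_pos: [0.4349, -0.1023, 0.0546]
tcp_rot: [[-1.0, 0.001, -0.0], [0.001, 1.0, 0.0], [0.0, 0.0, -1.0]]
wrist_force: [0.3, -0.4, 0.3]
finger_gap: 0.0855
```

jog_arm:
  plan: "0 0 -0.03 0;0 0 -0.04 0;0 0 -0.04 0;0 0 -0.035 0;-0.035 0 -0.01 0;-0.035 0 -0.01 0;-0.035 0 0 0;0 0 0 0"

```text
t: 11.92
ee_pos: [0.5437, -0.1025, 0.2189]
tcp_rot: [[-1.0, -0.0, 0.001], [-0.0, 1.0, 0.0], [-0.001, 0.0, -1.0]]
wrist_force: [0.3, 0.4, -0.7]
finger_gap: 0.0852
```

```bash
python3 - <<'E'
from h import *
s,c=save('wrist','w6.png'); print(s['ee_pos'])
save('side','s6.png')
a=cv2.resize(cv2.imread('pics/w6.png')[0:160,150:370],(0,0),fx=2,fy=2,interpolation=3)
b=cv2.imread('pics/s6.png')[140:270,180:280]; b=cv2.resize(b,(300,390),interpolation=3)
a=np.vstack([a,np.zeros((70,440,3),np.uint8)])
cv2.imwrite('pics/w6b.png',np.hstack([a,b]))
E
```

```text
[ 0.54373759 -0.10246816  0.21885077]
```

View pics/w6b.png

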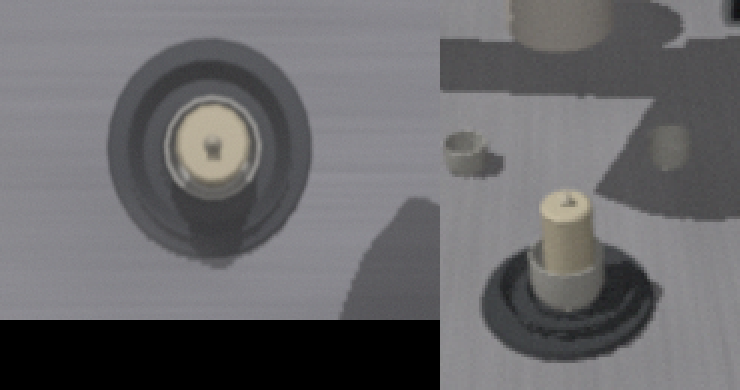

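jog_arm:
  plan: "-0.0016 0.0367 0 0;-0.0016 0.0367 0 0;-0.0016 0.0367 0 0;-0.0016 0.0367 0 0;-0.0016 0.0367 0 0;-0.0016 0.0367 0 0;-0.0016 0.0367 0 0;-0.0016 0.0367 0 0"

```text
t: 12.68
ee_pos: [0.5517, 0.1925, 0.2201]
tcp_rot: [[-1.0, 0.001, -0.0], [0.001, 1.0, -0.0], [0.0, -0.0, -1.0]]
wrist_force: [0.4, 0.2, 0.1]
finger_gap: 0.0854
```

jog_arm:
  plan: "-0.0016 0.0367 0 0;-0.0016 0.0367 0 0;0 0 0 0;0 0 0 0"

```text
t: 13.02
ee_pos: [0.555, 0.2655, 0.2195]
tcp_rot: [[-1.0, -0.002, -0.001], [-0.002, 1.0, -0.0], [0.001, -0.0, -1.0]]
wrist_force: [-0.6, -0.5, -0.6]
finger_gap: 0.0852
```

```bash
python3 - <<'E'
from h import *
s,c=save('wrist','w7.png'); print(s['ee_pos'],s['joint_pos'])
im=cv2.imread('pics/w7.png'); cv2.imwrite('pics/w7b.png',cv2.resize(im,(800,600),interpolation=3))
E
```

```text
[0.55504623 0.26546187 0.21954623] [ 2.56025994e-01  5.23583812e-01  1.21946648e+00 -1.98676200e-04
  1.39931776e+00 -1.31656378e+00]
```

View pics/w7b.png

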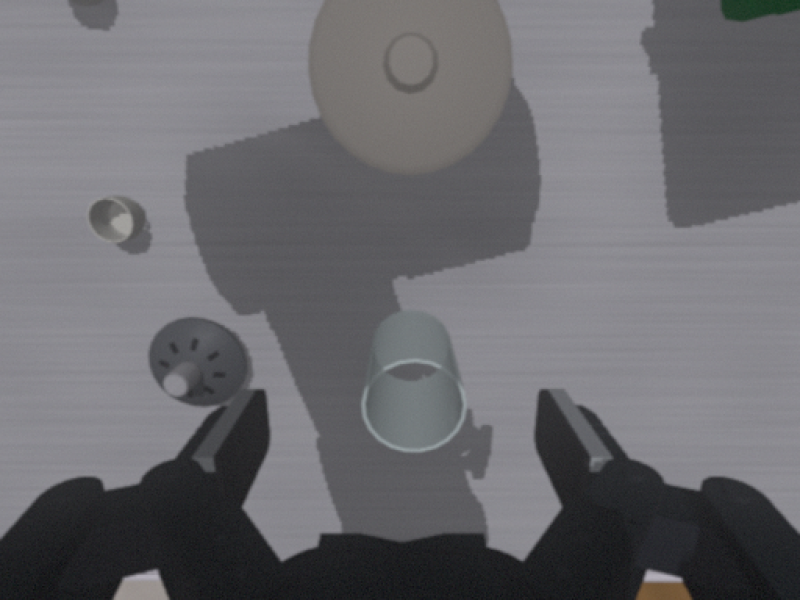

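Glass rim: L 362, R 467, top 358, bottom 452.

```bash
python3 - <<'E'
from h import *
s,c=load('w7.png');K=1.5625
for n,u,v,z in [('gt',414,358,.1),('gb',414,452,.1),('gL',362,404,.1),('gR',467,404,.1),('footfront',412,310,0),('capfl',198,361,.014),('knobtop',177,383,.054)]: print(n,px(s,c,u/K,v/K,z)[:2])
# base/candle in w6
s,c=load('w6.png')
P=lambda u,v,z: px(s,c,150+u/2,v/2,z)[:2]
print('candle top',P(213,143,.081),'cuprim',(P(164,148,.042)+P(261,148,.042))/2,(P(213,96,.042)+P(213,199,.042))/2,'plate',(P(107,148,.008)+P(312,148,.008))/2,(P(210,38,.008)+P(210,262,.008))/2)
E
```

```text
gt [0.59506444 0.27370354]
gb [0.66310945 0.27451335]
gL [0.62731441 0.24071985]
gR [0.62705208 0.30809076]
footfront [0.59648595 0.27462051]
capfl [0.63690166 0.09797761]
knobtop [0.63652034 0.09931939]
candle top [ 0.44090119 -0.10271081] cuprim [ 0.43970827 -0.10302055] [ 0.44006618 -0.10276841] plate [ 0.4368886  -0.10477138] [ 0.44103817 -0.10449316]
```

jog_arm:
  plan: "-0.025 0.003 0 0;-0.025 0.003 0.03 0;-0.024 0.0025 0.03 0;0 0 0 0;0 0 0 0;0 0 0 0"

```text
t: 13.57
ee_pos: [0.6303, 0.2719, 0.1613]
tcp_rot: [[-1.0, 0.002, 0.002], [0.002, 1.0, 0.0], [-0.002, 0.0, -1.0]]
wrist_force: [-0.2, 0.1, 1.3]
finger_gap: 0.0854
```

jog_arm:
  plan: "0.001 0.002 0.02 0;0 0 0.02 0;0 0 0.02 0;0 0 0.02 0;0 0 0.02 0;0 0 0.01 0;0 0 0 0;0 0 0 0"

```text
t: 14.23
ee_pos: [0.6296, 0.275, 0.0517]
tcp_rot: [[-1.0, 0.001, 0.002], [0.001, 1.0, 0.001], [-0.002, 0.001, -1.0]]
wrist_force: [0.9, 0.1, -0.3]
finger_gap: 0.0855
```

jog_arm:
  plan: "0 0 0 0;0 0 0 0;0 0 0 0;0 0 0 0;0 0 0 0;0 0 0 0"
  jaw: 0.055

```text
t: 14.73
ee_pos: [0.6303, 0.2753, 0.0526]
tcp_rot: [[-1.0, 0.001, 0.004], [0.001, 1.0, 0.001], [-0.004, 0.001, -1.0]]
wrist_force: [-1.2, -0.9, 7.0]
finger_gap: 0.0674
```

jog_arm:
  plan: "0 0 -0.01 0;0 0 -0.02 0;0 0 -0.025 0;0 0 -0.025 0;0 0 -0.025 0;0 0 -0.025 0;0 0 -0.01 0;0 0 0 0"

```text
t: 15.4
ee_pos: [0.63, 0.2753, 0.1932]
tcp_rot: [[-1.0, 0.001, 0.006], [0.001, 1.0, 0.001], [-0.006, 0.001, -1.0]]
wrist_force: [-0.1, 0.5, -1.6]
finger_gap: 0.0677
```

jog_arm:
  plan: "0 -0.02 0 0;0 -0.03 0 0;0.01 -0.03 0 0;0.02 -0.03 0 0;0.02 -0.03 0 0;0.02 -0.03 0 0;0.02 -0.03 0 0;0.02 -0.03 0 0"

```text
t: 16.07
ee_pos: [0.517, 0.0441, 0.1882]
tcp_rot: [[-1.0, 0.0, -0.002], [0.0, 1.0, 0.0], [0.002, 0.0, -1.0]]
wrist_force: [0.5, 0.6, -1.5]
finger_gap: 0.0678
```

jog_arm:
  plan: "0.02 -0.03 0 0;0.02 -0.03 0 0;0.02 -0.03 0 0;0.015 -0.03 0 0;0.004 -0.02 0 0;0 -0.009 0 0;0 0 0 0;0 0 0 0"

```text
t: 16.73
ee_pos: [0.4399, -0.1033, 0.189]
tcp_rot: [[-1.0, 0.001, -0.001], [0.001, 1.0, 0.001], [0.001, 0.001, -1.0]]
wrist_force: [0.1, 0.7, -1.4]
finger_gap: 0.0674
```

```bash
python3 - <<'E'
from h import *
s,c=save('wrist','w8.png'); print(s['ee_pos'],s['tcp_rot'],s['finger_gap'])
save('side','s8.png')
a=cv2.resize(cv2.imread('pics/w8.png')[60:344,120:400],(0,0),fx=1.7,fy=1.7,interpolation=3)
b=cv2.imread('pics/s8.png')[90:260,170:285]; b=cv2.resize(b,(320,a.shape[0]),interpolation=3)
print(a.shape);cv2.imwrite('pics/w8b.png',np.hstack([a,b]))
E
```

```text
[ 0.4399206  -0.10328405  0.18903532] [[-9.99998962e-01  1.04510079e-03 -9.92162241e-04]
 [ 1.04416835e-03  9.99999013e-01  9.39858061e-04]
 [ 9.93143508e-04  9.38821101e-04 -9.99999066e-01]] 0.06744055274535757
(483, 476, 3)
```

View pics/w8b.png

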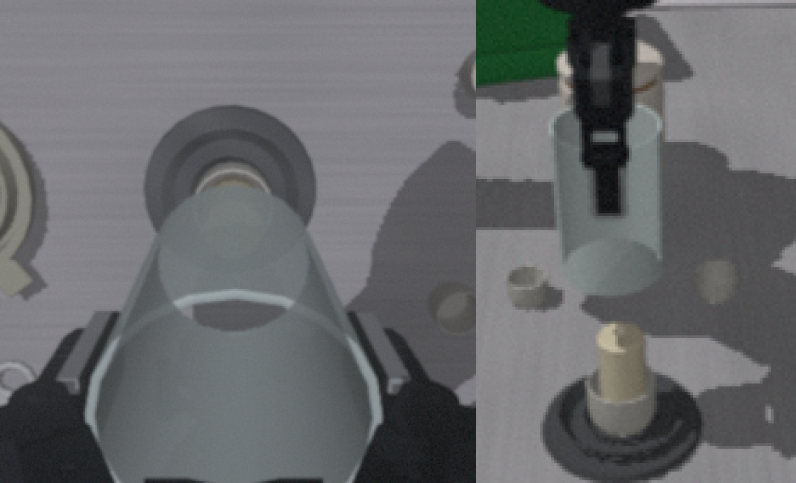

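```bash
python3 - <<'E'
from h import *
s,c=load('w8.png'); P=lambda u,v,z: px(s,c,120+u/1.7,60+v/1.7,z)[:2]
print('foot front->ctr',P(233,183,.137)+[.034,0],'foot LR',(P(158,262,.137)+P(309,262,.137))/2,'rim L R',P(87,402,.237),P(382,402,.237),'back->ctr (rim front)',P(235,290,.237)+[.034,0])
s,c=load('s8.png'); f=lambda p:((proj(s,c,p)[0]-170)*320/115+476,(proj(s,c,p)[1]-90)*483/170)
x,y=.4405,-.1035
print('pred foot ctr',f((x,y,.137)),'candle top',f((x,y,.081)),'glass top',f((x,y,.237)), 'scale 1cm x', f((x+.01,y,.137)))
E
```

```text
foot front->ctr [ 0.43868016 -0.10281937] foot LR [ 0.43819772 -0.10257449] rim L R [ 0.43282603 -0.1354338 ] [ 0.43281985 -0.0697209 ] back->ctr (rim front) [ 0.43963084 -0.10253579]
pred foot ctr (np.float64(612.7017452557307), np.float64(264.4187270954886)) candle top (np.float64(616.379941320932), np.float64(333.7600190948213)) glass top (np.float64(605.2205513653901), np.float64(123.38338236180256)) scale 1cm x (np.float64(628.0910223625043), np.float64(263.88352520882586))
```

jog_arm:
  plan: "-0.0015 -0.0005 0.015 0;0 0 0.02 0;0 0 0.02 0;0 0 0.015 0;0 0 0.01 0;0 0 0.005 0;0 0 0 0;0 0 0 0"

```text
t: 17.5
ee_pos: [0.4417, -0.1039, 0.105]
tcp_rot: [[-1.0, -0.0, 0.0], [-0.0, 1.0, -0.0], [-0.0, -0.0, -1.0]]
wrist_force: [0.1, -1.0, -1.1]
finger_gap: 0.0675
```

jog_arm:
  plan: "0 0 0.006 0;0 0 0.006 0;0 0 0.006 0;0 0 0.006 0;0 0 0.006 0;0 0 0 0;0 0 0 0"

```text
t: 18.08
ee_pos: [0.4413, -0.1043, 0.0744]
tcp_rot: [[-1.0, 0.001, -0.001], [0.001, 1.0, 0.0], [0.001, 0.0, -1.0]]
wrist_force: [0.6, -0.7, -2.1]
finger_gap: 0.0673
```

jog_arm:
  plan: "0 0 0.003 0;0 0 0.003 0;0 0 0.003 0;0 0 0.002 0;0 0 0 0;0 0 0 0"

```text
t: 18.58
ee_pos: [0.4414, -0.1043, 0.0636]
tcp_rot: [[-1.0, 0.001, -0.0], [0.001, 1.0, 0.0], [0.0, 0.0, -1.0]]
wrist_force: [0.2, 0.8, -1.7]
finger_gap: 0.0674
```

jog_arm:
  plan: "0 0 0.001 0;0 0 0.001 0;0 0 0 0;0 0 0 0"

```text
t: 18.92
ee_pos: [0.4414, -0.1043, 0.0617]
tcp_rot: [[-1.0, 0.001, -0.0], [0.001, 1.0, 0.0], [0.0, 0.0, -1.0]]
wrist_force: [0.0, 0.1, -1.2]
finger_gap: 0.0669
```

jog_arm:
  plan: "0 0 0.001 0;0 0 0.0005 0;0 0 0 0;0 0 0 0"

```text
t: 19.25
ee_pos: [0.4415, -0.1044, 0.0605]
tcp_rot: [[-1.0, 0.001, 0.0], [0.001, 1.0, -0.0], [-0.0, -0.0, -1.0]]
wrist_force: [-2.3, 0.1, 5.2]
finger_gap: 0.0673
```

The glass touched down at the expected height. Releasing, rising and going towards the cap.

jog_arm:
  plan: "0 0 0 0;0 0 0 0;0 0 0 0;0 0 0 0;0 0 0 0;0 0 0 0"
  jaw: 0.0854

```text
t: 19.75
ee_pos: [0.4414, -0.1043, 0.0602]
tcp_rot: [[-1.0, 0.001, 0.0], [0.001, 1.0, 0.0], [-0.0, 0.0, -1.0]]
wrist_force: [-0.4, -0.5, -0.7]
finger_gap: 0.0853
```

jog_arm:
  plan: "0 0 -0.02 0;0 0 -0.03 0;0 0 -0.035 0;0 0 -0.035 0;0 0 -0.03 0;-0.02 0.035 0 0;-0.02 0.035 0 0;-0.02 0.035 0 0"

```text
t: 20.42
ee_pos: [0.5021, 0.0017, 0.2108]
tcp_rot: [[-1.0, 0.002, 0.001], [0.002, 1.0, -0.0], [-0.001, -0.0, -1.0]]
wrist_force: [0.6, -1.9, 0.6]
finger_gap: 0.0854
```

jog_arm:
  plan: "-0.02 0.035 0 0;-0.02 0.035 0 0;-0.015 0.027 0 0;0 0 0 0;0 0 0 0"

```text
t: 20.83
ee_pos: [0.5566, 0.0987, 0.2096]
tcp_rot: [[-1.0, -0.002, -0.001], [-0.002, 1.0, -0.0], [0.001, -0.0, -1.0]]
wrist_force: [-0.5, -1.4, -1.1]
finger_gap: 0.0853
```

```bash
python3 - <<'E'
from h import *
s,c=save('wrist','w9.png'); print(s['ee_pos'])
save('side','s9.png')
a=cv2.resize(cv2.imread('pics/w9.png'),(560,420),interpolation=3)
b=cv2.imread('pics/s9.png')[110:250,180:260]; b=cv2.resize(b,(240,420),interpolation=3)
cv2.imwrite('pics/w9b.png',np.hstack([a,b]))
E
```

```text
[0.55657706 0.09868451 0.209576  ]
```

View pics/w9b.png

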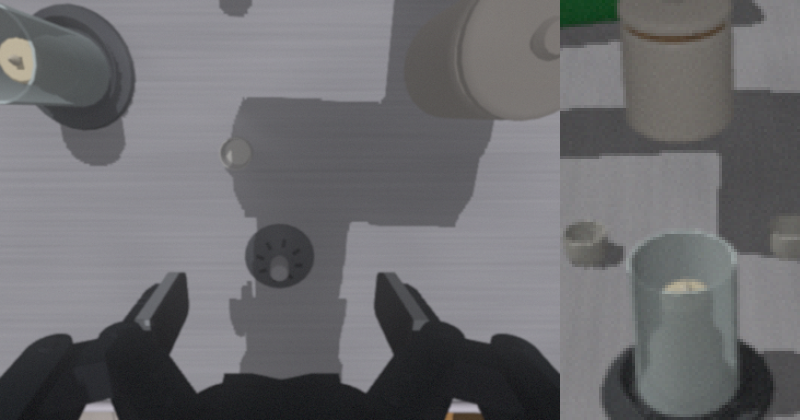

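```bash
python3 - <<'E'
from h import *
s,c=load('w9.png');K=1.09375
for n,u,v,z in [('capfl',280,256,.014),('knobtop',279,269,.054)]: print(n,px(s,c,u/K,v/K,z)[:2])
E
```

```text
capfl [0.63734559 0.09813111]
knobtop [0.63328693 0.09722104]
```

jog_arm:
  plan: "-0.027 -0.001 0.02 0;-0.027 0 0.03 0;-0.0265 0 0.03 0;0 0 0.02 0;0 0 0 0;0 0 0 0;0 0 0 0"

```text
t: 21.52
ee_pos: [0.6374, 0.0959, 0.1125]
tcp_rot: [[-1.0, 0.001, 0.003], [0.001, 1.0, -0.0], [-0.003, -0.0, -1.0]]
wrist_force: [-0.5, -0.3, 0.4]
finger_gap: 0.0854
```

jog_arm:
  plan: "0 0.0018 0.02 0;0 0 0.025 0;0 0 0.02 0;0 0 0.014 0;0 0 0 0;0 0 0 0"

```text
t: 22.02
ee_pos: [0.6375, 0.0982, 0.0332]
tcp_rot: [[-1.0, 0.001, 0.002], [0.001, 1.0, -0.0], [-0.002, -0.0, -1.0]]
wrist_force: [0.5, -0.9, -0.2]
finger_gap: 0.0854
```

jog_arm:
  plan: "0 0 0 0;0 0 0 0;0 0 0 0;0 0 0 0;0 0 0 0;0 0 0 0;0 0 0 0;0 0 0 0"
  jaw: 0.005

```text
t: 22.68
ee_pos: [0.6372, 0.0983, 0.0316]
tcp_rot: [[-1.0, 0.001, 0.001], [0.001, 1.0, -0.0], [-0.001, -0.0, -1.0]]
wrist_force: [-0.7, -0.8, 4.0]
finger_gap: 0.0181
```

jog_arm:
  plan: "0 0 -0.02 0;0 0 -0.03 0;0 0 -0.04 0;0 0 -0.04 0;0 0 -0.035 0;0 0 0 0"

```text
t: 23.18
ee_pos: [0.6394, 0.0984, 0.2041]
tcp_rot: [[-1.0, 0.0, 0.012], [0.0, 1.0, -0.0], [-0.012, -0.0, -1.0]]
wrist_force: [0.4, 0.4, 0.1]
finger_gap: 0.0179
```

jog_arm:
  plan: "0.0245 -0.0253 0 0;0.0245 -0.0253 0 0;0.0245 -0.0253 0 0;0.0245 -0.0253 0 0;0.0245 -0.0253 0 0;0.0245 -0.0253 0 0;0.0245 -0.0253 0 0;0.0245 -0.0253 0 0"

```text
t: 23.85
ee_pos: [0.4394, -0.1046, 0.1958]
tcp_rot: [[-1.0, 0.0, -0.0], [0.0, 1.0, 0.0], [0.0, 0.0, -1.0]]
wrist_force: [0.1, -1.2, -0.9]
finger_gap: 0.0175
```

jog_arm:
  plan: "0 0 0.01 0;0 0 0.01 0;0 0 0 0;0 0 0 0"

```text
t: 24.18
ee_pos: [0.4407, -0.1038, 0.1759]
tcp_rot: [[-1.0, 0.001, -0.001], [0.001, 1.0, 0.001], [0.001, 0.001, -1.0]]
wrist_force: [-0.1, -0.5, -1.1]
finger_gap: 0.0177
```

```bash
python3 - <<'E'
from h import *
s,c=save('wrist','w10.png'); print(s['ee_pos'],s['tcp_rot'])
save('side','s10.png')
a=cv2.resize(cv2.imread('pics/w10.png')[60:344,120:400],(0,0),fx=1.7,fy=1.7,interpolation=3)
b=cv2.imread('pics/s10.png')[90:260,170:285]; b=cv2.resize(b,(320,a.shape[0]),interpolation=3)
cv2.imwrite('pics/w10b.png',np.hstack([a,b]))
E
```

```text
[ 0.44071192 -0.10379921  0.17589453] [[-9.99999299e-01  5.62340099e-04 -1.04225971e-03]
 [ 5.61772494e-04  9.99999694e-01  5.44802871e-04]
 [ 1.04256575e-03  5.44216977e-04 -9.99999308e-01]]
```

View pics/w10b.png

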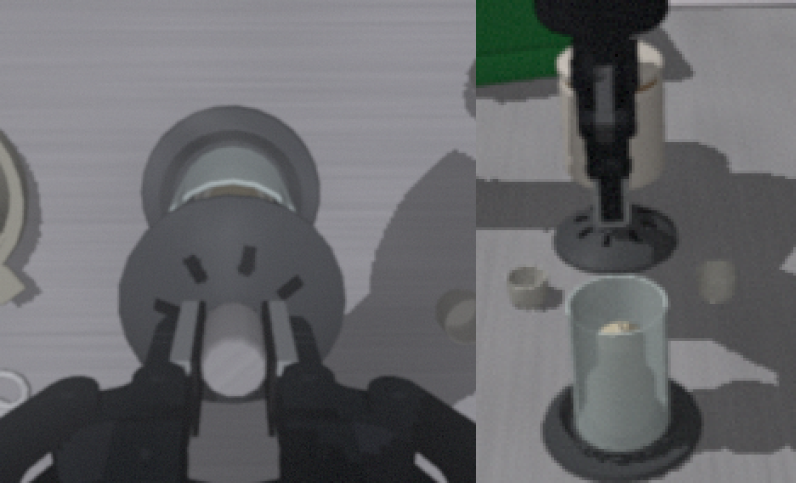

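jog_arm:
  plan: "0.001 0 0.01 0;0 0 0.01 0;0 0 0.008 0;0 0 0.005 0;0 0 0.004 0;0 0 0.004 0;0 0 0 0;0 0 0 0"

```text
t: 24.95
ee_pos: [0.44, -0.104, 0.1353]
tcp_rot: [[-1.0, 0.001, 0.0], [0.001, 1.0, -0.0], [-0.0, -0.0, -1.0]]
wrist_force: [0.7, 0.4, -0.3]
finger_gap: 0.0178
```

jog_arm:
  plan: "0 0 0.002 0;0 0 0.002 0;0 0 0.001 0;0 0 0 0;0 0 0 0"

```text
t: 25.37
ee_pos: [0.4399, -0.1039, 0.1302]
tcp_rot: [[-1.0, 0.001, -0.0], [0.001, 1.0, 0.0], [0.0, 0.0, -1.0]]
wrist_force: [0.7, -0.2, -0.1]
finger_gap: 0.0178
```

jog_arm:
  plan: "0 0 0.001 0;0 0 0.001 0;0 0 0 0;0 0 0 0"

```text
t: 25.7
ee_pos: [0.4399, -0.1039, 0.1282]
tcp_rot: [[-1.0, 0.001, -0.0], [0.001, 1.0, 0.0], [0.0, 0.0, -1.0]]
wrist_force: [0.1, -0.2, -0.9]
finger_gap: 0.0179
```

jog_arm:
  plan: "0 0 0.001 0;0 0 0.0005 0;0 0 0 0;0 0 0 0"

```text
t: 26.03
ee_pos: [0.4403, -0.1041, 0.1274]
tcp_rot: [[-1.0, 0.001, 0.001], [0.001, 1.0, -0.0], [-0.001, -0.0, -1.0]]
wrist_force: [-1.3, 0.4, 7.7]
finger_gap: 0.018
```

Contact at the seated height. Opening partly first, then rising clear.

jog_arm:
  plan: "0 0 -0.0005 0;0 0 0 0;0 0 0 0;0 0 0 0;0 0 0 0"
  jaw: 0.06

```text
t: 26.45
ee_pos: [0.4399, -0.1039, 0.1271]
tcp_rot: [[-1.0, 0.001, -0.0], [0.001, 1.0, 0.0], [0.0, 0.0, -1.0]]
wrist_force: [0.2, 0.3, -0.4]
finger_gap: 0.0598
```

jog_arm:
  plan: "0 0 -0.02 0;0 0 -0.03 0;0 0 -0.03 0;-0.04 0 -0.02 0;-0.04 0 0 0;-0.04 0 0 0;0 0 0 0;0 0 0 0"

```text
t: 27.12
ee_pos: [0.5579, -0.1038, 0.2242]
tcp_rot: [[-1.0, -0.0, -0.002], [-0.0, 1.0, 0.001], [0.002, 0.001, -1.0]]
wrist_force: [-0.9, 0.1, 0.3]
finger_gap: 0.0602
```

```bash
python3 - <<'E'
from h import *
s,c=save('wrist','w11.png'); print(s['ee_pos'],s['wrist_force'],s['finger_gap'])
s2,c2=save('side','s11.png'); s3,c3=save('top','t11.png')
a=cv2.imread('pics/w11.png')[0:200,130:390]; a=cv2.resize(a,(390,300),interpolation=3)
b=cv2.imread('pics/s11.png')[110:260,150:300]; b=cv2.resize(b,(400,400),interpolation=3)
t=cv2.imread('pics/t11.png')[80:280,120:420]; t=cv2.resize(t,(390,260),interpolation=3)
L=np.vstack([a,t]); R=np.vstack([b,np.zeros((160,400,3),np.uint8)])
cv2.imwrite('pics/end.png',np.hstack([L,R]))
x,y=.441,-.104
for z in(.008,.114,.15): print(z,[(p-150)*400/150+390 if i==0 else (p-110)*400/150 for i,p in enumerate(proj(s2,c2,(x,y,z)))], [(p-130)*1.5 if i==0 else p*1.5 for i,p in enumerate(proj(s,c,(x,y,z)))])
E
```

```text
[ 0.5578978  -0.10378368  0.22424338] [-0.90848653  0.06868232  0.27199882] 0.060238167031477566
0.008 [np.float64(582.6911979145717), np.float64(337.08488886971)] [np.float64(189.74290458978257), np.float64(98.31445679062418)]
0.114 [np.float64(576.5499613748821), np.float64(222.67789048580704)] [np.float64(189.61968255293462), np.float64(73.70504965905675)]
0.15 [np.float64(574.2192178811649), np.float64(179.25774775141386)] [np.float64(189.5487751630036), np.float64(59.54371235213709)]
```

View pics/end.png

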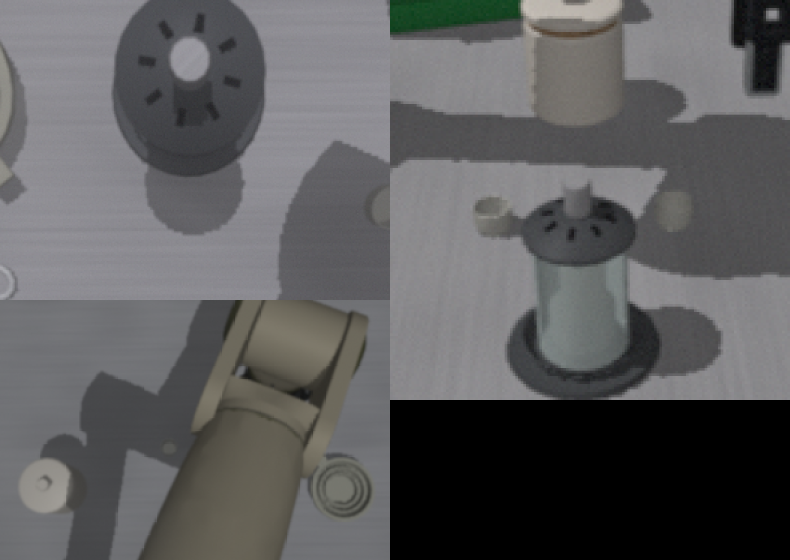

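The cap is level and seated. The knob top appears at (189,60), where (189.5,59.5) is predicted for the base's centre. The arm is clear, so I'm handing in.

```bash
python3 -c "
from plant import *
print(job_done())"
```

```text
the job is handed in; nothing more can be done
None
```

The lantern is back together on its base and handed in at about 27 s of the 128 s allowed. I placed the largest cup, then the candle, the glass and the cap. Each one touched down at its expected height with a push of 5 to 17 N, and I let go of it before fetching the next.

**Last checks:**
- **Cap:** the last wrist picture shows the knob top within 1 px of where a centred, seated cap should put it. The side view shows the cap level.
- **Glass:** it stood upright inside the outer rim after release.
- **Cup and candle:** both looked centred and upright just before the glass went over them. The cap and frosted glass now hide them, so I could not check them at the end.
- **Bystanders:** I never touched the canister, bowl or opener. The canister and bowl look unmoved, but the last pictures do not show the opener clearly.
- **Arm:** it stands clear of everything.

**Disagreements:** the cameras differed from each other by about 2–5 mm on positions, and one early top-view reading of the cup was about 12 mm off. The wrist close-ups settled these. One move call was refused because a number was just over the limit, so I redid that move in smaller steps. The hand-in reports no verdict.

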